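# Park the index plunger and turn the model turntable

## Robot

A 6-joint arm with a two-finger parallel gripper is mounted at the origin on the work surface. World frame = base frame: x ahead of the robot, y to its left, z up, the work surface at z = 0. Lengths are in m, angles in rad, forces in N, time in s.
With the tool pointing down it reaches from about 0.35 to 0.725 m from the base axis. Payload 6 kg.
Tool frame: the origin (TCP) lies on the centre line of the jaws, within the pads' length; the fingertips stand r.nose_length ahead of it and the grasp point (between the pads) lies 3 mm ahead of it (r.nose_length is the distance from the TCP to the fingertips, in m); z points along the fingers, y is the line along which they close (so a half turn about z gives the same grasp; the last joint's range is limited). The gripper opens to 85 mm and grips with 20 to 120 N. Pads are 22 mm wide; open, the fingers measure 114 mm over their backs; the gripper's body (76 mm by 85 mm) begins 54 mm behind the grasp point. The pads swing forward as they close: fully open they stand 13 mm farther back than shut.
Start: joints at [1.491, 0.04, 0.085, 0, -1.615, -0.334], TCP at [0.241, 0.549, 0.253] pointing down, gripper open.
Joint ranges: [-2.56, 2.56], [-1.29, 2.01], [-1.08, 1.49], [-3.29, 1.98], [-2.81, -0.18], [-2.99, 2.99]. Speed limits (rad/s): [2.57, 2.57, 3.01, 3.14, 3.14, 3.14].

## Interface

Orientations are given as a unit quaternion [w, x, y, z].
In Python, from rig import r, vision gives the robot as it stands.
- The arm moves only by the tool drive_tool, never from a script. Its argument "commands" is a list of rows, each a list of 6 numbers: the shift along the tool's x, y, z normalised to -1 to 1, where 1 is 0.15 m, then the turn, a rotation vector about the tool's x, y, z normalised to -1 to 1, where 1 is 90 degrees. In form: [[tx, ty, tz, wx, wy, wz], ...]. A call has exactly 8 rows; each row is the pose to reach, as a shift and turn from the pose commanded when the call began, along the tool's axes at that moment; what a row does not reach only later rows make up. A row lasts 1/8 s, in which the tool goes at most 62.5 mm and 10.7 degrees, less where a joint would pass 70% of its speed; a pose out of reach is approached as far as the arm can. A call with a number of a shift or a turn outside -1 to 1 is refused whole. A call with a gripper value outside its range is refused whole. "claw" is the finger opening in mm, from 0 to 85.4, set as the call begins (left out, the last holds). The fingers move at their own pace and stop on an object; "newtons" is the grip in N (left out, the last holds). Time passes only in rows, so rows that repeat a pose let the fingers close, or fill a call up. It gives the time, the measured TCP pose, the force, the opening and the grip force at its end, in the units of the state.
- r.get_obs(): the state, without advancing time (a new reading comes with each control period).
- vision.snapshot(name): name is "side" or "top" or "wrist"; returns the picture (480x640x3 uint8, blue, green, red); there is no depth.
- vision.camera_info(name): a dict with "intrinsics" (3x3 intrinsics, pixels), "k1" (the pictures are not rectified: a ray, as slopes to the right and down, at radius r is drawn at 1 + k1 r^2 times it, then the intrinsics apply), "extrinsics" (4x4, takes a point from world to camera coordinates). Camera axes: x right, y up, looking along -z (the intrinsics and any distortion apply to the point x, -y, -z); pixel columns grow to the right and rows downward; lengths in m; the calibration is good to about 2 mm. A picture is of the moment at which its call begins: read the wrist's pose just before it. camera_info takes no time and is no camera call; for the wrist camera it gives the pose at the moment of the call.
- r.finish_job(): hands the job in; it is judged then, once.
The state is a dict: "time": time; "q": joint angles; "joint_vel": joint speeds; "effort": joint torques, N m; "position": TCP position; "tool_rot": TCP orientation; "contact_force": force on the tool from outside, world axes, zero at the start; "moment": the same for the moment, N m; "grip_width": finger opening in m; "gripper_force": force on a finger pad.
Only numpy, scipy, OpenCV 4.12 (cv2) and the standard library are available. Lean on these libraries where they do the work, as an engineer would, in place of code of your own. Each camera call takes 0.05 s, during which the arm holds its last target. There are 200 camera calls.

## Task

Free the small assembly turntable for hand turning: pull the orange index plunger knob up, twist it clockwise (seen from above) until it meets its stop and let it down into the rest notch so that it stays retracted by itself, feeling your way and never forcing the plunger. Then turn the freed disc anticlockwise by its blue post, all the way to its end stop, let go, and leave the tumbler, the glue bottle and the parts tray where they are.

Things in the scene. Friction and masses are not known exactly. Their poses are not given: they have to be found in the camera images.
- stand: Fixed stand of a small assembly turntable; origin on the desk under the disc's axis, z up. On its -y side an aluminium column, 120 to 150 from the disc's axis, has an arm (62 wide, top 85 above the desk) over the disc's rim, which carries the upright index plunger 85 from the axis. A crown of steel blocks on the arm, 56 across and up to 111 above the desk, surrounds the plunger.
- knob_grip (a point): Centre, on its upright turning axis, of the orange bar knob atop the plunger: 12 wide (its own x), 40 long (y), 18 high, 140 above the desk when home. Below it a brass lug, 25 long to the knob's own -y (side of the white dot), starts in a deep slot of the crown, which prevents turning. The spring pulls the knob down with 5 N at home, rising 0.4 N per mm of lift; turning it is nearly free.
- plunger (a joint): Height of the plunger over home (m). 0: pin down in the disc, disc locked. From 0.013 the lug clears the crown's crest; a hard shoulder ends the pull at 0.019. Parked in the rest notch it reads 0.009, pin clear of the disc; left on the crest (not parked) 0.013. Over-pulling, twisting before it is clear or pressing on against the stop loads the plunger; it must not bear over 22 N.
- knob (a joint): Turn of the knob (rad), clockwise from above, 0 at the start; anticlockwise is blocked. The rest notch's middle is somewhere from 0.60 to 1.36: its ring is settable, so feel for it; let go short of it the lug catches on the crest or drops back. A tall stop is its far wall: the raised lug meets it 0.05 past the middle, 20 from the axis. The notch is 7 wide for the 5 thick lug, 4 deep.
- post_grip (a point): Grasp point on the blue round post (diameter 16) upright on the disc, 80 from the disc's axis; the post stands from 40 to 85 above the desk and this point is at 70.
- turntable_axis (a point): Point on the upright axis of the aluminium disc (radius 105), at the disc's top, 40 above the desk. A brick flower in a white pot is fixed here (radius 26, top 100 above the desk).
- turntable (a joint): Turn of the disc (rad), growing anticlockwise from above; 0 when locked by the pin, end stop at 1.20. Stays where it is left; needs about 2 N at the post.
- tumbler: Bystander: white loose jar-shaped tumbler, radius 34, 130 high; origin at the centre of its underside.
- glue: Bystander: small loose yellow glue bottle with red cap, radius 18, 95 high; origin at the centre of its underside.
- parts_tray: Bystander: loose white tray 100 x 120 x 22 with pink and green pieces; origin at the centre of its underside.

How it is judged:
On the way, in this order (a step that is already met when the one before it is completed fails the run):
1. the plunger stands by itself in the rest notch, knob let go, disc not yet turned (value of joint plunger between 0.0065 and 0.0112 m and value of joint knob above 0.45 rad and contact force between the fingers and plunger below 0.3 N and value of joint turntable below 0.15 rad), for 0.3 s.
2. the disc is turned to its end stop (value of joint turntable above 1.12 rad), for 0.2 s.
At the end, for the whole second after the job is handed in: The plunger rests in the notch by itself (6.5 to 11.2 mm above home, knob over 0.45 rad round) and the disc stands still at its end stop (turned over 1.12 of 1.20 rad) (value of joint plunger between 0.0065 and 0.0112 m and value of joint knob above 0.45 rad and value of joint turntable above 1.12 rad and velocity of joint turntable below 0.05 rad/s); the robot touches nothing.
It fails at once if the plunger bears over 22 N from its guide, crown, stop or disc (contact force between plunger and stand above 22 N).
It fails at once if the tumbler is shifted over 25 mm (distance of tumbler from where it was at the start of the episode above 0.025 m).
It fails at once if the glue bottle is shifted over 25 mm (distance of glue from where it was at the start of the episode above 0.025 m).
It fails at once if the parts tray is shifted over 25 mm (distance of parts_tray from where it was at the start of the episode above 0.025 m).
It also fails if it takes over 70 s, if anything falls off the work surface, if the arm or the gripper's body presses on something with over 40 N, if the wrist force passes 120 N, or if a joint passes its speed limit or range.

## Working session

There is one attempt and no reset: what is moved stays moved. The work goes in short steps, Python scripts to look and compute and a tool call to move; the robot and the scene stay as the last step left them, time stands still between calls to the robot, and variables do not carry over. Pictures are saved under pics/ and viewed, at most 10 in all, crops included, and the job is handed in when it is done.

Besides the shell and the picture viewer there is one more tool, called after "Call:" as name(argument=value, ...) on one line, values as JSON. drive_tool: Moves the arm, as the interface text tells. Its arguments: {"type":"object","properties":{"commands":{"type":"array"},"claw":{"type":"number"},"newtons":{"type":"number"}},"required":["commands"]}

```bash
ls; mkdir -p pics; python3 - <<'E'
from rig import r, vision
import cv2,numpy as np
o=r.get_obs(); print({k:np.round(v,4).tolist() for k,v in o.items()}, r.nose_length)
for n in("side","top"):
    cv2.imwrite(f"pics/{n}0.png",vision.snapshot(n))
for n in("side","top","wrist"):
    c=vision.camera_info(n);print(n,c["k1"],np.round(c["intrinsics"],1).tolist(),np.round(c["extrinsics"],3).tolist())
E
```

```text
pics
{'time': 0.0, 'q': [1.4907, 0.0408, 0.0838, -0.0005, -1.6155, -0.3337], 'joint_vel': [0.0003, -0.0001, -0.0004, -0.001, 0.0011, 0.0001], 'effort': [-0.0004, -36.8208, 34.7426, 6.9325, -0.0054, 0.0], 'position': [0.241, 0.5491, 0.2523], 'tool_rot': [0.0009, 0.9787, -0.2054, -0.0001], 'contact_force': [0.5532, 0.0177, 0.8107], 'moment': [-0.0202, 0.0325, -0.0184], 'gripper_force': 0.0, 'grip_width': 0.0854} 0.022
side 0.009166732126162603 [[438.4, 0.0, 315.4], [0.0, 438.4, 237.5], [0.0, 0.0, 1.0]] [[0.943, -0.331, 0.019, -0.589], [0.166, 0.522, 0.837, -0.205], [-0.287, -0.786, 0.547, -0.673], [0.0, 0.0, 0.0, 1.0]]
top -0.0614506154444708 [[618.7, 0.0, 314.8], [0.0, 618.7, 235.0], [0.0, 0.0, 1.0]] [[-0.014, -1.0, 0.019, 0.024], [0.998, -0.013, 0.065, -0.624], [-0.064, 0.02, 0.998, -1.326], [0.0, 0.0, 0.0, 1.0]]
wrist -0.06826331897442954 [[346.1, 0.0, 314.3], [0.0, 346.1, 237.1], [0.0, 0.0, 1.0]] [[-0.403, -0.915, 0.001, 0.6], [0.867, -0.382, -0.319, 0.041], [0.292, -0.127, 0.948, -0.38], [0.0, 0.0, 0.0, 1.0]]
```

View pics/side0.png

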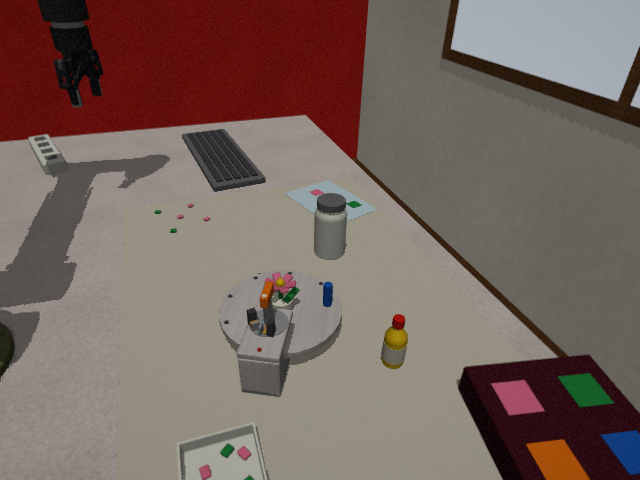

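View pics/top0.png

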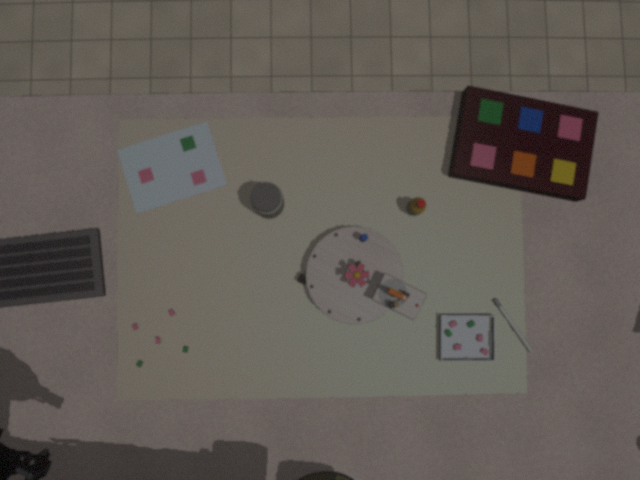

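The side view shows the orange knob at about (267,293), blue post (328,294), tumbler (331,227), glue (395,342) and tray (225,460). In the top view the knob is at (397,294), post (363,237), flower (356,274), tumbler (266,198), glue (417,205) and tray (466,337).

```bash
cat > h.py <<'E'
from rig import r, vision
import cv2,numpy as np
from scipy.optimize import least_squares
def proj(c,P):
    p=c["extrinsics"]@np.append(P,1); s=np.array([p[0],-p[1]])/-p[2]
    s=s*(1+c["k1"]*(s@s)); K=c["intrinsics"]
    return np.array([K[0,0]*s[0]+K[0,2],K[1,1]*s[1]+K[1,2]])
def tri(obs,x0=(.5,0,.1)):
    f=lambda P:np.concatenate([proj(c,P)-uv for c,uv in obs])
    s=least_squares(f,x0); return s.x,np.abs(s.fun).max()
def onz(c,uv,z):
    s=least_squares(lambda P:proj(c,np.array([*P,z]))-uv,[.5,0]); return s.x
def blob(im,lo,hi,box=None,smin=120,vmin=40):
    h=cv2.cvtColor(im,cv2.COLOR_BGR2HSV); m=cv2.inRange(h,(lo,smin,vmin),(hi,255,255))
    if box: k=np.zeros_like(m);x0,y0,x1,y1=box;k[y0:y1,x0:x1]=255;m&=k
    n,l,st,ce=cv2.connectedComponentsWithStats(m); i=1+np.argmax(st[1:,4])
    rect=cv2.minAreaRect(np.argwhere(l==i)[:,::-1].astype(np.float32))
    return ce[i],st[i],rect
E
python3 - <<'E'
from h import *
s=cv2.imread("pics/side0.png");t=cv2.imread("pics/top0.png")
cs,ct=vision.camera_info("side"),vision.camera_info("top")
A=blob(s,5,20,(250,270,285,315)),blob(t,3,20,(380,280,415,310),90)
B=blob(s,105,130,(315,275,340,315)),blob(t,105,130,(350,225,375,250),90)
print(A,B)
for n,(a,b) in(("knob",A),("post",B)): print(n,tri([(cs,a[0]),(ct,b[0])]))
print("knob z.14",onz(ct,A[1][0],.145)); print("post top z.085",onz(ct,B[1][0],.08))
for n,uv,z in(("flower",(356,274),.1),("tumb",(266,196),.13),("glue",(420,204),.095),("tray",(466,337),.01),("armend",(420,302),.085),("disc",(352,275),.04)):print(n,onz(ct,uv,z))
cv2.imwrite("pics/c.png",np.vstack([cv2.resize(s[260:360,210:350],None,fx=4,fy=4,interpolation=2)[:300],cv2.resize(t[222:332,300:440],None,fx=4,fy=4,interpolation=2)[:300]])[:600])
E
```

```text
((array([266.54183267, 294.29482072]), array([260, 281,  14,  27, 251], dtype=int32), ((266.3795471191406, 294.4561767578125), (10.935776710510254, 27.254009246826172), 19.98310661315918)), (array([395.80373832, 293.24299065]), array([388, 288,  19,  12, 107], dtype=int32), ((396.50006103515625, 293.5000305175781), (19.230182647705078, 6.7082037925720215), 26.56505012512207))) ((array([327.16666667, 293.98039216]), array([323, 282,  10,  25, 204], dtype=int32), ((327.064208984375, 293.9727478027344), (8.732959747314453, 24.265153884887695), 3.5763344764709473)), (array([363.48275862, 237.10344828]), array([361, 235,   6,   6,  29], dtype=int32), ((363.5, 237.5), (5.0, 5.0), 90.0)))
knob (array([ 0.49789308, -0.1409741 ,  0.13579474]), np.float64(0.4170712033641166))
post (array([ 0.6147413 , -0.0860493 ,  0.06073356]), np.float64(0.41646821276665946))
knob z.14 [ 0.49900666 -0.1397789 ]
post top z.085 [ 0.61446432 -0.08443569]
flower [ 0.53800736 -0.06574149]
tumb [0.69645498 0.11458634]
glue [ 0.68076623 -0.20168524]
tray [ 0.39656723 -0.31268514]
armend [ 0.47824195 -0.19866816]
disc [ 0.53601766 -0.06227772]
```

View pics/c.png

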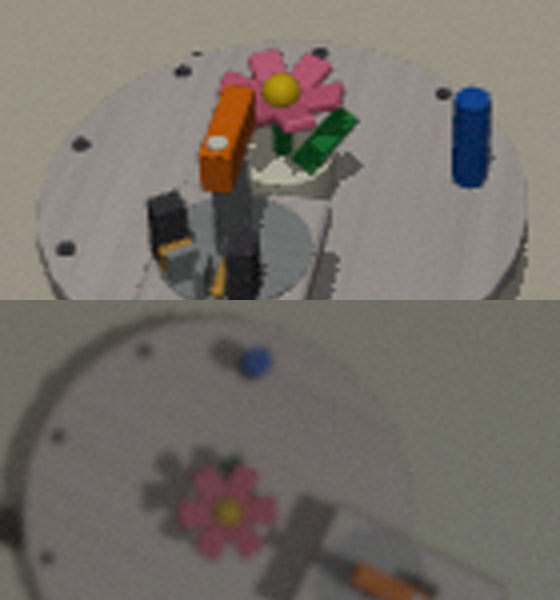

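Call:
drive_tool(commands=[[0.08,0.08,0,0,0,0],[0.22,0.22,0,0,0,0],[0.38,0.38,0,0,0,0],[0.54,0.54,0,0,0,0],[0.7,0.7,0,0,0,0],[0.84,0.84,0,0,0,0],[0.94,0.94,0,0,0,0],[1,1,0,0,0,0]])

```text
time: 1.1
position: [0.3186, 0.3506, 0.2534]
tool_rot: [-0.0, 0.979, -0.206, 0.0]
contact_force: [-0.6, -1.0, 0.1]
grip_width: 0.0853
gripper_force: 0.0
```

Call:
drive_tool(commands=[[0.12,0.12,0,0,0,0.03],[0.26,0.26,0,0,0,0.1],[0.4,0.4,0,0,0,0.18],[0.54,0.54,0,0,0,0.26],[0.7,0.7,0,0,0,0.34],[0.84,0.84,0,0,0,0.42],[0.94,0.94,0,0,0,0.48],[1,1,0,0,0,0.5]])

```text
time: 2.1
position: [0.3956, 0.1533, 0.2532]
tool_rot: [0.0, 0.825, -0.565, -0.0]
contact_force: [0.4, 0.9, 0.2]
grip_width: 0.0856
gripper_force: 0.0
```

```bash
cat >> h.py <<'E'
from scipy.spatial.transform import Rotation as R
def plan(P,yang=None):
    """row to reach TCP P, tool down with tool-y at yang deg (mod 180)"""
    o=r.get_obs(); q=o["tool_rot"]; M=R.from_quat([q[1],q[2],q[3],q[0]])
    d=M.inv().apply(np.array(P)-o["position"])/.15
    if yang is None: w=np.zeros(3)
    else:
        c=[]
        for a in(yang,yang+180):
            a=np.radians(a); y=np.array([np.cos(a),np.sin(a),0]); z=np.array([0,0,-1.])
            T=R.from_matrix(np.c_[np.cross(y,z),y,z]); c.append((M.inv()*T).as_rotvec()/(np.pi/2))
        w=min(c,key=np.linalg.norm); print("alts",np.round(c,3))
    print("row",np.round(d,3),np.round(w,3)); return
def st():
    o=r.get_obs(); q=o["tool_rot"]; y=R.from_quat([q[1],q[2],q[3],q[0]]).as_matrix()
    print("t",round(o["time"],2),"P",np.round(o["position"],4),"yang",round(np.degrees(np.arctan2(y[1,1],y[0,1])),2),"tilt",np.round(y[:2,2],4),"F",np.round(o["contact_force"],2),"M",np.round(o["moment"],3),"w",o["grip_width"],o["gripper_force"],"q",np.round(o["q"],2))
E
python3 -c "
from h import *
st();plan((.498,-.14,.25),153)
c=vision.camera_info('wrist')['extrinsics'];print(-c[:3,:3].T@c[:3,3])"
```

```text
t 2.1 P [0.3956 0.1533 0.2532] yang -158.78 tilt [-0.0001 -0.0001] F [0.37 0.85 0.22] M [-0.004 -0.028  0.023] w 0.08557610513461399 0.0 q [ 0.85 -0.44 -0.33  0.   -1.69 -0.48]
alts [[ 0.    -0.     0.536]
 [ 0.     0.    -1.464]]
row [2.07  0.071 0.022] [ 0.    -0.     0.536]
[0.42651468 0.07693687 0.37288284]
```

Call:
drive_tool(commands=[[0.1,0,0,0,0,0.03],[0.24,0,0,0,0,0.09],[0.38,0.01,0,0,0,0.18],[0.54,0.02,0,0,0,0.27],[0.7,0.03,0,0,0,0.36],[0.84,0.04,0,0,0,0.45],[0.95,0.05,0,0,0,0.52],[1,0.05,0,0,0,0.535]])

```text
time: 3.1
position: [0.443, 0.0109, 0.2532]
tool_rot: [-0.0, -0.523, 0.852, -0.0]
contact_force: [0.6, -0.6, -0.9]
grip_width: 0.0855
gripper_force: 0.0
```

```bash
python3 -c "
from h import *
import pickle
st();c=vision.camera_info('wrist');im=vision.snapshot('wrist');cv2.imwrite('pics/w1.png',im);pickle.dump(c,open('w1.pkl','wb'))
plan((.498,-.14,.22),153)
print(proj(c,np.array([.498,-.14,.149])))"
```

```text
t 3.1 P [0.443  0.0109 0.2532] yang 153.08 tilt [-0.0003 -0.0002] F [ 0.59 -0.55 -0.92] M [ 0.001 -0.001  0.038] w 0.08545375373529523 0.0 q [ 0.48 -0.39 -0.29  0.   -1.67 -0.95]
alts [[ 0.000e+00 -0.000e+00  1.000e-03]
 [ 0.000e+00  0.000e+00 -1.999e+00]]
row [ 0.73  -0.782  0.221] [ 0.    -0.     0.001]
[123.71110727  76.55369237]
```

Call:
drive_tool(commands=[[0.05,-0.06,0,0,0,0],[0.14,-0.17,0,0,0,0],[0.25,-0.3,0,0,0,0],[0.38,-0.42,0,0,0,0],[0.5,-0.54,0,0,0,0],[0.6,-0.66,0,0,0,0],[0.68,-0.75,0,0,0,0],[0.73,-0.78,0,0,0,0]])

```text
time: 4.15
position: [0.4979, -0.1397, 0.2529]
tool_rot: [-0.0, -0.524, 0.852, 0.0]
contact_force: [-0.6, -0.3, 1.2]
grip_width: 0.0853
gripper_force: 0.0
```

```bash
python3 -c "
from h import *
import pickle
st();c=vision.camera_info('wrist');im=vision.snapshot('wrist');cv2.imwrite('pics/w2.png',im);pickle.dump(c,open('w2.pkl','wb'))
print(proj(c,np.array([.498,-.14,.149])))
a=cv2.imread('pics/w1.png');cv2.imwrite('pics/w12.png',np.hstack([cv2.resize(a[:300,:400],(400,300)),cv2.resize(im,(400,300))]))"
```

```text
t 4.15 P [ 0.4979 -0.1397  0.2529] yang 153.17 tilt [-0.0009 -0.0002] F [-0.58 -0.3   1.22] M [ 0.017  0.03  -0.024] w 0.0853100982957577 0.0 q [ 0.12 -0.18 -0.13  0.   -1.63 -0.58]
[315.55612304 245.41988575]
```

View pics/w12.png

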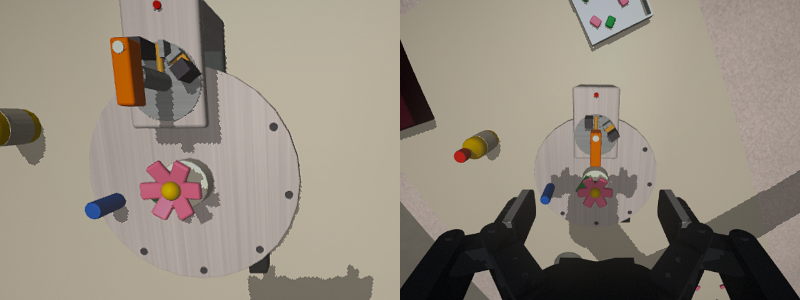

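Left (wrist 1): the knob top is at about (125,75), with the white dot toward the column. Right (wrist 2, half scale ×1.6): knob at (312,240), fingers straddling it, nothing in the way. I'll fit the knob box and the post to the masks.

```bash
cat > fit.py <<'E'
from h import *
import pickle
from scipy.optimize import minimize
V=[(pickle.load(open(f'w{i}.pkl','rb')),cv2.imread(f'pics/w{i}.png')) for i in(1,2)]+[(vision.camera_info(n),cv2.imread(f'pics/{n}0.png')) for n in("side",)]
S=4
def mask(im,lo,hi,near):
    m=cv2.inRange(cv2.cvtColor(im,cv2.COLOR_BGR2HSV),(lo,140,40),(hi,255,255))
    n,l,st,ce=cv2.connectedComponentsWithStats(m)
    ok=[i for i in range(1,n) if st[i,4]>40]; i=min(ok,key=lambda i:np.linalg.norm(ce[i]-near))
    h=cv2.convexHull(np.argwhere(l==i)[:,::-1].astype(np.int32)); return h
def ras(poly):
    m=np.zeros((480,640),np.uint8); cv2.fillConvexPoly(m,np.round(np.array(poly)*16).astype(np.int32),1,cv2.LINE_AA,4) ; return m.astype(bool)
def fit(pts,x0,lo,hi,dx,views=V):
    H=[cv2.convexHull(mask(im,lo,hi,proj(c,np.array(x0[:3])))) for c,im in views]
    Ms=[cv2.fillConvexPoly(np.zeros((480*S,640*S),np.uint8),(h*S).astype(np.int32),1) for h in H]
    # pixel block hull: dilate half pixel
    Ms=[cv2.dilate(m,np.ones((S+1,S+1))) for m in Ms]
    def cost(x):
        J=0
        for (c,_),M in zip(views,Ms):
            u=np.array([proj(c,p) for p in pts(x)])
            h=cv2.convexHull((u*S).astype(np.float32)); m=cv2.fillConvexPoly(np.zeros_like(M),np.round(h*16).astype(np.int32),1,8,4)
            J+=1-(m&M).sum()/(m|M).sum()
        return J
    s=minimize(cost,x0,method="Nelder-Mead",options=dict(initial_simplex=[x0]+[np.array(x0)+np.eye(len(x0))[i]*dx[i] for i in range(len(x0))],maxiter=120))
    return s.x,s.fun/len(views)
def box(x):
    a=x[3]; ux=np.array([np.cos(a),np.sin(a),0]); uy=np.array([-ux[1],ux[0],0])
    return [np.array(x[:3])+i*.006*ux+j*.02*uy+k*np.array([0,0,.009]) for i in(-1,1) for j in(-1,1) for k in(-1,1)]
def cyl(x): return [np.array([x[0]+.008*np.cos(t),x[1]+.008*np.sin(t),x[2]+k]) for t in np.arange(0,6.28,.4) for k in(.015,-.030)]
if __name__=="__main__":
    for v in(V,V[:2]):
        x,f=fit(box,[.498,-.14,.14,-.47],3,20,[.004,.004,.004,.05],v); print("knob",np.round(x,4),np.degrees(x[3]),f)
    x,f=fit(cyl,[.6145,-.085,.07],105,130,[.004,.004,.004]);print("post",np.round(x,4),f)
E
python3 fit.py
```

```text
knob [ 0.4976 -0.144   0.1393 -0.4682] -26.828244746037296 0.12828928877824605
knob [ 0.4983 -0.144   0.1378 -0.48  ] -27.501698318413084 0.13228820329177754
post [ 0.614  -0.0873  0.07  ] 0.24070247708408668
```

```bash
python3 - <<'E'
from fit import *
x=[.498,-.1435,.139,-.475]; T=[]
for c,im in V:
    u=np.array([proj(c,p) for p in box(x)]); h=cv2.convexHull(u.astype(np.float32))
    m=mask(im,3,20,proj(c,np.array(x[:3])))
    c0=u.mean(0); k=5
    o=(c0-np.array([30,35])).astype(int); cr=cv2.resize(im[o[1]:o[1]+70,o[0]:o[0]+52],None,fx=k,fy=k,interpolation=0)
    cv2.polylines(cr,[np.round((h-o+.5)*k).astype(np.int32)],True,(255,0,0),1); cv2.polylines(cr,[np.round((m-o+.5)*k).astype(np.int32)],True,(0,255,0),1)
    T.append(cr)
    print(u.min(0),u.max(0),m[:,0].min(0),m[:,0].max(0))
cv2.imwrite("pics/ov.png",np.hstack(T))
E
```

```text
[107.90309543  35.71405979] [147.81216966 106.70249566] [110  37] [144 105]
[304.42157428 206.07101104] [322.36831801 267.47175585] [305 186] [321 266]
[259.44872281 279.62755104] [274.56607515 308.2329802 ] [260 281] [273 307]
```

View pics/ov.png

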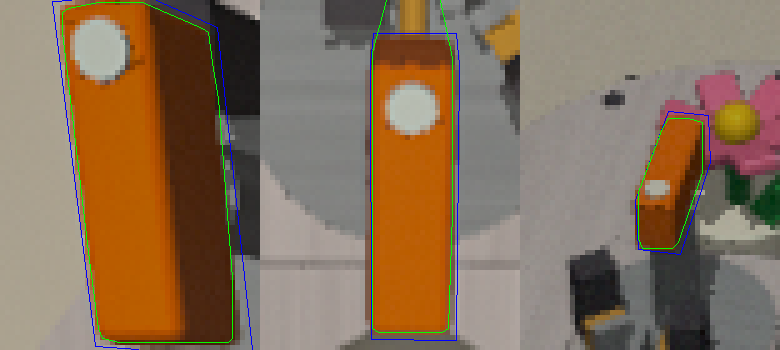

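```bash
python3 - <<'E'
from fit import *
for v in(V,V[:2]):
    x,f=fit(box,[.498,-.142,.14,-.47],3,14,[.004,.004,.004,.05],v); print("knob",np.round(x,4),np.degrees(x[3]),f)
for v in(V,V[::2],V[:2]):
    x,f=fit(cyl,[.6145,-.085,.07],100,135,[.004,.004,.004],v);print("post",np.round(x,4),f)
E
```

```text
knob [ 0.4978 -0.1439  0.1397 -0.474 ] -27.156042754931942 0.08582861965026485
knob [ 0.4983 -0.1436  0.138  -0.4787] -27.427156170310084 0.06584075849295395
post [ 0.614  -0.0873  0.07  ] 0.24070247708408668
post [ 0.6137 -0.0869  0.0698] 0.1704719465144831
post [ 0.6167 -0.0868  0.0669] 0.28307799571067016
```

The green outline matches the knob (w2: columns 305–321, rows 206–266), except where the brass lug was included. I'll go down above the knob with part-closed fingers and check the centring directly.

```bash
python3 -c "
from h import *
plan((.498,-.143,.195),152.8)"
```

```text
alts [[ 0.000e+00 -0.000e+00  4.000e-03]
 [ 1.000e-03  1.000e-03 -1.996e+00]]
row [ 0.016 -0.011  0.387] [ 0.    -0.     0.004]
```

Call:
drive_tool(commands=[[0,0,0.05,0,0,0],[0.01,0,0.12,0,0,0],[0.01,-0.005,0.2,0,0,0.004],[0.016,-0.01,0.28,0,0,0.004],[0.016,-0.01,0.34,0,0,0.004],[0.016,-0.01,0.38,0,0,0.004],[0.016,-0.01,0.387,0,0,0.004],[0.016,-0.01,0.387,0,0,0.004]], claw=34, newtons=20)

```text
time: 5.2
position: [0.498, -0.1419, 0.1956]
tool_rot: [0.0, -0.521, 0.854, -0.0]
contact_force: [-0.2, 0.2, 0.2]
grip_width: 0.0344
gripper_force: 0.0
```

```bash
python3 -c "
from h import *
st();c=vision.camera_info('wrist');im=vision.snapshot('wrist');cv2.imwrite('pics/w3.png',im)
o=r.get_obs();P=o['position'];print(proj(c,P),proj(c,P-[0,0,.022]),proj(c,np.array([.498,-.1435,.148])))
import pickle;pickle.dump(c,open('w3.pkl','wb'))
print(blob(im,3,14,(250,150,400,400)))"
```

```text
t 5.2 P [ 0.498  -0.1419  0.1956] yang 152.78 tilt [ 0.0005 -0.0002] F [-0.16  0.24  0.24] M [-0.006 -0.017 -0.008] w 0.034366343391497696 0.0 q [ 0.11 -0.18 -0.23  0.   -1.52 -0.59]
[317.24537493 333.59205106] [316.88757754 306.1304488 ] [315.30890592 279.20922583]
(array([314.58941345, 265.34048641]), array([304, 235,  22,  76, 699], dtype=int32), ((314.5, 272.5), (75.0, 21.0), 90.0))
```

View pics/w3.png

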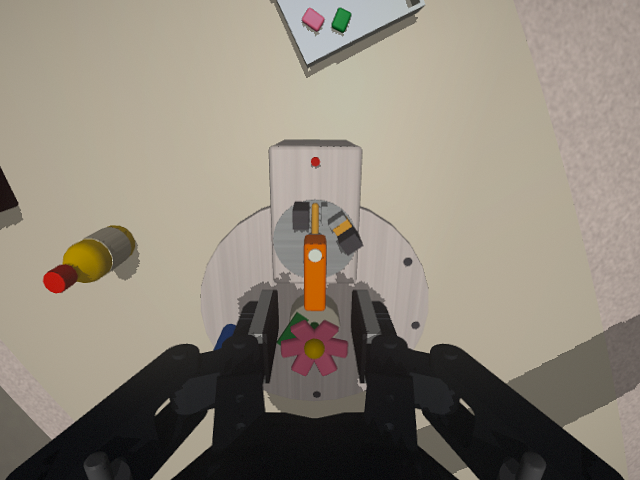

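The knob is at (315,272) and the pad inner edges are at about columns 277 and 352 (mean 314.5), so it is centred along the closing line. I'll lower and shift about 1 mm along tool x.

Call:
drive_tool(commands=[[0,0,0.05,0,0,0],[0.007,0,0.12,0,0,0],[0.007,0,0.19,0,0,0],[0.007,0,0.26,0,0,0],[0.007,0,0.31,0,0,0],[0.007,0,0.335,0,0,0],[0.007,0,0.344,0,0,0],[0.007,0,0.344,0,0,0]], claw=22)

```text
time: 6.25
position: [0.4976, -0.1428, 0.1439]
tool_rot: [0.0, -0.521, 0.854, -0.0]
contact_force: [0.9, -0.0, -0.5]
grip_width: 0.0217
gripper_force: 0.0
```

```bash
python3 -c "
from h import *
st();im=vision.snapshot('wrist');cv2.imwrite('pics/w4.png',cv2.resize(im[200:400,200:440],None,fx=3,fy=3,interpolation=2))"
```

```text
t 6.25 P [ 0.4976 -0.1428  0.1439] yang 152.78 tilt [ 0.0004 -0.0002] F [ 0.95 -0.01 -0.52] M [ 0.01   0.044 -0.065] w 0.02165948525917569 0.0 q [ 0.11 -0.17 -0.31  0.   -1.43 -0.59]
```

View pics/w4.png

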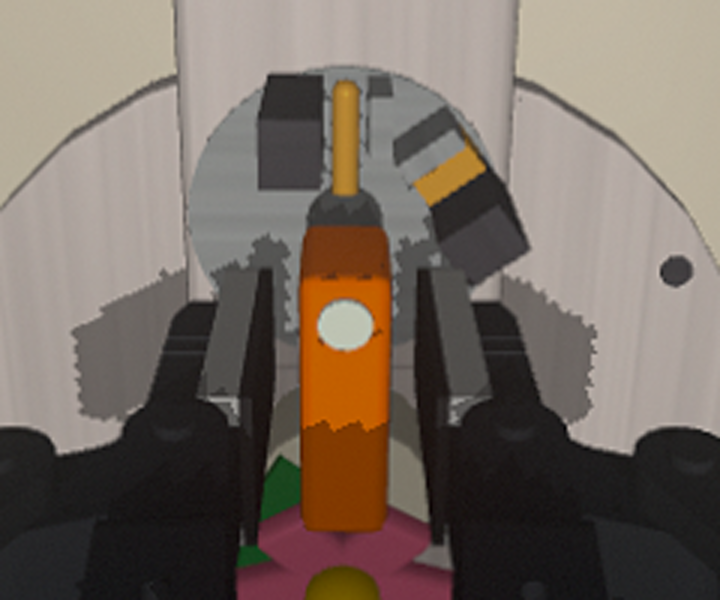

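Knob is centred between the pads (gaps of about 28 px each side). The lug points up and the rest-notch/stop blocks sit clockwise at about 60°. Closing.

Call:
drive_tool(commands=[[0,0,0,0,0,0],[0,0,0,0,0,0],[0,0,0,0,0,0],[0,0,0,0,0,0],[0,0,0,0,0,0],[0,0,0,0,0,0],[0,0,0,0,0,0],[0,0,0,0,0,0]], claw=6, newtons=25)

```text
time: 7.3
position: [0.4976, -0.1428, 0.1441]
tool_rot: [0.0, -0.521, 0.854, -0.0]
contact_force: [-0.7, -0.2, 4.8]
grip_width: 0.0124
gripper_force: 24.6
```

```bash
python3 -c "
from h import *
st()"
```

```text
t 7.3 P [ 0.4976 -0.1428  0.1441] yang 152.78 tilt [ 0.0007 -0.0003] F [-0.69 -0.2   4.77] M [0.12  0.07  0.027] w 0.012402782861378239 24.624772667884827 q [ 0.11 -0.17 -0.31  0.   -1.43 -0.59]
```

Call:
drive_tool(commands=[[0,0,-0.013,0,0,0],[0,0,-0.026,0,0,0],[0,0,-0.04,0,0,0],[0,0,-0.053,0,0,0],[0,0,-0.066,0,0,0],[0,0,-0.08,0,0,0],[0,0,-0.093,0,0,0],[0,0,-0.1,0,0,0]])

```text
time: 8.3
position: [0.4971, -0.1425, 0.1561]
tool_rot: [-0.001, -0.521, 0.854, 0.001]
contact_force: [6.3, -2.4, -10.7]
grip_width: 0.012
gripper_force: 24.4
```

```bash
python3 -c "
from h import *
st()"
```

```text
t 8.3 P [ 0.4971 -0.1425  0.1561] yang 152.76 tilt [-0.0024  0.0009] F [  6.26  -2.41 -10.66] M [-1.066 -2.165 -0.018] w 0.01201170869531974 24.351254403591156 q [ 0.11 -0.17 -0.29 -0.   -1.45 -0.59]
```

Call:
drive_tool(commands=[[0,-0.002,0,0,0,0],[0,-0.004,0,0,0,0],[0,-0.004,0,0,0,0],[0,-0.004,-0.005,0,0,0],[0,-0.004,-0.01,0,0,0],[0,-0.004,-0.013,0,0,0],[0,-0.004,-0.013,0,0,0],[0,-0.004,-0.013,0,0,0]])

```text
time: 9.3
position: [0.4972, -0.1426, 0.1574]
tool_rot: [-0.001, -0.521, 0.854, 0.002]
contact_force: [4.9, -2.2, -10.8]
grip_width: 0.0123
gripper_force: 24.4
```

```bash
python3 -c "
from h import *
st()"
```

```text
t 9.3 P [ 0.4972 -0.1426  0.1574] yang 152.76 tilt [-0.0038  0.0013] F [  4.92  -2.2  -10.84] M [-0.825 -1.789  0.008] w 0.012304719212443724 24.35977131128311 q [ 0.11 -0.17 -0.29 -0.   -1.46 -0.58]
```

Call:
drive_tool(commands=[[0,-0.002,-0.004,0,0,0],[0,-0.004,-0.008,0,0,0],[0,-0.006,-0.012,0,0,0],[0,-0.008,-0.016,0,0,0],[0,-0.01,-0.018,0,0,0],[0,-0.01,-0.018,0,0,0],[0,-0.01,-0.018,0,0,0],[0,-0.01,-0.018,0,0,0]])

```text
time: 10.3
position: [0.4981, -0.1432, 0.1623]
tool_rot: [-0.001, -0.521, 0.854, 0.001]
contact_force: [-4.3, 3.8, -13.7]
grip_width: 0.012
gripper_force: 24.4
```

```bash
python3 -c "
from h import *
st()
a=cv2.imread('pics/side0.png');b=vision.snapshot('side');cv2.imwrite('pics/side1.png',b)
c=vision.camera_info('side')
print(proj(c,np.array([.498,-.1435,.14])),proj(c,np.array([.498,-.1435,.156])))
print(blob(a,3,14,(250,265,285,315)),blob(b,3,14,(250,265,285,315)))
A=lambda i:cv2.resize(i[240:340,215:305],None,fx=4,fy=4,interpolation=2)
cv2.imwrite('pics/sd.png',np.hstack([A(a),A(b)]))"
```

```text
t 10.3 P [ 0.4981 -0.1432  0.1623] yang 152.79 tilt [-0.0035  0.0011] F [ -4.33   3.77 -13.66] M [1.247 1.408 0.01 ] w 0.0120404851756641 24.366567134857178 q [ 0.11 -0.17 -0.28 -0.   -1.46 -0.58]
[267.2313605  293.11179482] [266.768592  284.4010523]
(array([266.67588933, 294.08300395]), array([260, 281,  14,  27, 253], dtype=int32), ((266.3982238769531, 294.2850646972656), (10.897298812866211, 27.579580307006836), 19.653823852539062)) (array([264.70454545, 285.71818182]), array([259, 272,  12,  27, 220], dtype=int32), ((264.2741394042969, 284.8396911621094), (10.276355743408203, 26.190021514892578), 3.3664603233337402))
```

View pics/sd.png

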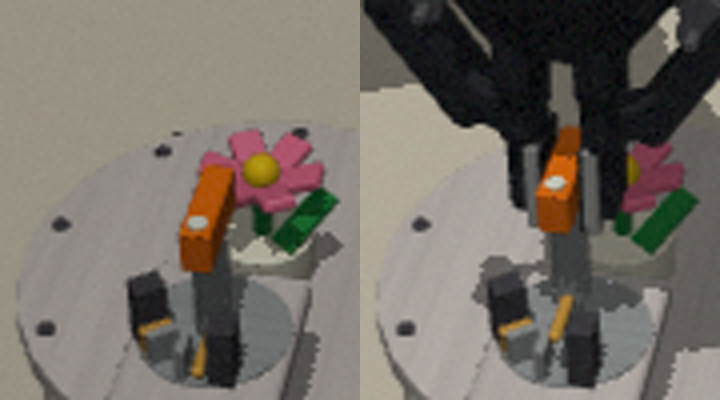

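The side view shows the knob raised about 18 mm (white dot up 10 px) with the lug clear of the crown. Backing off about 2 mm from the shoulder.

Call:
drive_tool(commands=[[0,0.002,0.003,0,0,0],[0,0.004,0.006,0,0,0],[0,0.006,0.009,0,0,0],[0,0.006,0.012,0,0,0],[0,0.006,0.012,0,0,0],[0,0.006,0.012,0,0,0],[0,0.006,0.012,0,0,0],[0,0.006,0.012,0,0,0]])

```text
time: 11.35
position: [0.4981, -0.1431, 0.1613]
tool_rot: [-0.0, -0.521, 0.854, 0.0]
contact_force: [-3.9, 3.4, -12.9]
grip_width: 0.0116
gripper_force: 24.4
```

```bash
python3 -c "
from h import *
st()"
```

```text
t 11.35 P [ 0.4981 -0.1431  0.1613] yang 152.78 tilt [-0.0012  0.0003] F [ -3.91   3.36 -12.87] M [1.235 1.466 0.022] w 0.01162914960735321 24.41282093524933 q [ 0.11 -0.17 -0.28 -0.   -1.46 -0.58]
```

Call:
drive_tool(commands=[[0,0.002,0.003,0,0,0],[0,0.004,0.006,0,0,0],[0,0.005,0.009,0,0,0],[0,0.005,0.01,0,0,0],[0,0.005,0.01,0,0,0],[0,0.005,0.01,0,0,0],[0,0.005,0.01,0,0,0],[0,0.005,0.01,0,0,0]])

```text
time: 12.35
position: [0.4979, -0.143, 0.1601]
tool_rot: [0.0, -0.521, 0.854, -0.0]
contact_force: [-2.6, 2.6, -12.0]
grip_width: 0.0123
gripper_force: 24.5
```

```bash
python3 -c "
from h import *
st()"
```

```text
t 12.35 P [ 0.4979 -0.143   0.1601] yang 152.78 tilt [ 0.0002 -0.0002] F [ -2.65   2.64 -12.05] M [0.727 0.869 0.001] w 0.012287862248716183 24.458331763744354 q [ 0.11 -0.17 -0.29  0.   -1.46 -0.58]
```

Call:
drive_tool(commands=[[0,0.001,0,0,0,0.03],[0,0.002,0,0,0,0.06],[0,0.003,0,0,0,0.09],[0,0.003,0,0,0,0.12],[0,0.003,0,0,0,0.15],[0,0.003,0,0,0,0.18],[0,0.003,0,0,0,0.21],[0,0.003,0,0,0,0.22]])

```text
time: 13.35
position: [0.4979, -0.143, 0.1604]
tool_rot: [0.001, -0.366, 0.931, -0.001]
contact_force: [-0.0, 0.2, -13.0]
grip_width: 0.012
gripper_force: 24.5
```

```bash
python3 -c "
from h import *
st()"
```

```text
t 13.35 P [ 0.4979 -0.143   0.1604] yang 132.95 tilt [ 0.0014 -0.0007] F [ -0.03   0.24 -12.95] M [ 0.046 -0.018  0.07 ] w 0.011987018472379228 24.459587931632996 q [ 0.11 -0.17 -0.29  0.   -1.46 -0.93]
```

```bash
python3 - <<'E'
from h import *
import pickle
C={i:pickle.load(open(f'w{i}.pkl','rb')) for i in(1,2,3)}
I={i:cv2.imread(f'pics/w{i}.png') for i in C}
B={1:(165,50,200,95),2:(318,185,345,222),3:(332,220,362,255)}
obs=[]
for i in C:
    b=blob(I[i],12,28,B[i],90); print(i,b[0],b[1]); obs.append((C[i],b[0]))
X,e=tri(obs,(.49,-.16,.1)); print("gold",X,e)
ax=np.array([.4981,-.1437])
for nm,a in(("fitaxis",ax),("tcp",np.array([.4979,-.143]))):
    d=X[:2]-a; ang=np.degrees(np.arctan2(d[1],d[0])); lug=np.degrees(np.arctan2(-.889,-.457)); print(nm,np.linalg.norm(d),np.radians((lug-ang)%360))
cv2.imwrite("pics/n3.png",np.hstack([cv2.resize(I[1][40:115,130:220],None,fx=4,fy=4,interpolation=2),cv2.resize(I[3][190:265,270:360],None,fx=4,fy=4,interpolation=2)]))
E
```

```text
1 [181.36144578  58.        ] [171  53  21  12  83]
2 [335.35042735 205.22222222] [328 198  16  15 117]
3 [342.28313253 227.51204819] [333 220  19  16 166]
gold [ 0.47521402 -0.14722325  0.0967885 ] 1.9387274107976111
fitaxis 0.023155585879723144 0.9432148225003854
tcp 0.023075729952602996 0.9119092612918426
```

View pics/n3.png

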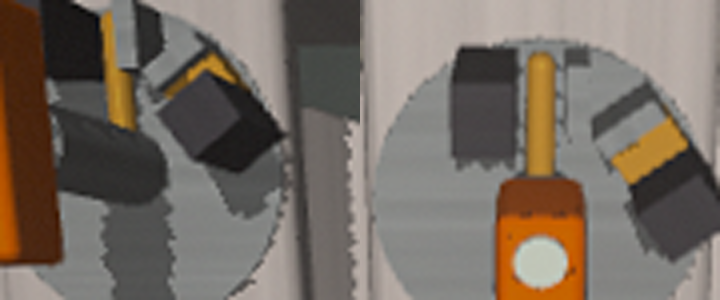

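Left (w1 crop) and right (w3 crop) both show the yellow notch floor between the silver crest and the tall dark stop block, at about 0.9–0.95 rad clockwise. I'll turn freely to about 0.8 and then feel.

Call:
drive_tool(commands=[[0,0,0,0,0,0.03],[0,0,0,0,0,0.07],[0,0,0,0,0,0.11],[0,0,0,0,0,0.15],[0,0,0,0,0,0.19],[0,0,0,0,0,0.23],[0,0,0,0,0,0.26],[0,0,0,0,0,0.28]], newtons=20)

```text
time: 14.35
position: [0.498, -0.1432, 0.1606]
tool_rot: [0.001, -0.154, 0.988, -0.001]
contact_force: [2.0, -1.6, -12.5]
grip_width: 0.0121
gripper_force: 24.5
```

```bash
python3 -c "
from h import *
st()"
```

```text
t 14.35 P [ 0.498  -0.1432  0.1606] yang 107.72 tilt [ 0.0018 -0.0011] F [  1.97  -1.65 -12.53] M [-0.658 -0.542 -0.031] w 0.012126413435306677 24.455959796905518 q [ 0.11 -0.17 -0.29  0.   -1.46 -1.37]
```

Call:
drive_tool(commands=[[0,-0.001,0,0,0,0.008],[0,-0.002,0,0,0,0.016],[0,-0.002,0,0,0,0.024],[0,-0.002,0,0,0,0.032],[0,-0.002,0,0,0,0.04],[0,-0.002,0,0,0,0.045],[0,-0.002,0,0,0,0.045],[0,-0.002,0,0,0,0.045]], newtons=20, claw=6)

```text
time: 15.35
position: [0.4978, -0.1432, 0.1603]
tool_rot: [0.0, -0.119, 0.993, -0.0]
contact_force: [3.1, -4.1, -11.7]
grip_width: 0.0121
gripper_force: 24.5
```

```bash
python3 -c "
from h import *
st()"
```

```text
t 15.35 P [ 0.4978 -0.1432  0.1603] yang 103.71 tilt [ 0.0008 -0.0004] F [  3.15  -4.13 -11.75] M [-1.148 -1.41   0.051] w 0.012134177013160314 24.47735846042633 q [ 0.11 -0.17 -0.29  0.   -1.46 -1.44]
```

Call:
drive_tool(commands=[[-0.001,-0.002,0,0,0,0],[-0.002,-0.004,0,0,0,0.0],[-0.002,-0.004,0,0,0,0.005],[-0.002,-0.004,0,0,0,0.01],[-0.002,-0.004,0,0,0,0.015],[-0.002,-0.004,0,0,0,0.02],[-0.002,-0.004,0,0,0,0.02],[-0.002,-0.004,0,0,0,0.02]])

```text
time: 16.35
position: [0.498, -0.1435, 0.16]
tool_rot: [0.0, -0.104, 0.995, 0.0]
contact_force: [2.8, -0.2, -12.6]
grip_width: 0.0122
gripper_force: 24.5
```

```bash
python3 -c "
from h import *
st()"
```

```text
t 16.35 P [ 0.498  -0.1435  0.16  ] yang 101.94 tilt [0. 0.] F [  2.85  -0.23 -12.63] M [-0.267 -0.983  0.008] w 0.012234152176447992 24.477376341819763 q [ 0.11 -0.17 -0.29 -0.   -1.46 -1.47]
```

Call:
drive_tool(commands=[[-0.001,0,0,0,0,0],[-0.002,0,0,0,0,0.004],[-0.002,0,0,0,0,0.008],[-0.002,0,0,0,0,0.012],[-0.002,0,0,0,0,0.016],[-0.002,0,0,0,0,0.02],[-0.002,0,0,0,0,0.02],[-0.002,0,0,0,0,0.02]])

```text
time: 17.35
position: [0.4982, -0.1435, 0.16]
tool_rot: [-0.0, -0.088, 0.996, -0.0]
contact_force: [0.2, -0.3, -12.2]
grip_width: 0.0123
gripper_force: 24.5
```

```bash
python3 -c "
from h import *
st()"
```

```text
t 17.35 P [ 0.4982 -0.1435  0.16  ] yang 100.13 tilt [-0.0003 -0.0001] F [  0.24  -0.3  -12.17] M [-0.275 -0.276  0.051] w 0.012300075073969486 24.4752699136734 q [ 0.11 -0.17 -0.29  0.   -1.46 -1.5 ]
```

Call:
drive_tool(commands=[[0,0,0,0,0,0.004],[0,0,0,0,0,0.008],[0,0,0,0,0,0.012],[0,0,0,0,0,0.016],[0,0,0,0,0,0.02],[0,0,0,0,0,0.02],[0,0,0,0,0,0.02],[0,0,0,0,0,0.02]])

```text
time: 18.35
position: [0.4982, -0.1435, 0.16]
tool_rot: [-0.0, -0.073, 0.997, -0.0]
contact_force: [1.2, -0.6, -12.2]
grip_width: 0.012
gripper_force: 24.5
```

```bash
python3 -c "
from h import *
st()"
```

```text
t 18.35 P [ 0.4982 -0.1435  0.16  ] yang 98.33 tilt [-0.0001 -0.0002] F [  1.19  -0.6  -12.24] M [-0.348 -0.115 -0.027] w 0.01196284505672239 24.47262167930603 q [ 0.11 -0.17 -0.29  0.   -1.46 -1.53]
```

Call:
drive_tool(commands=[[0,0,0,0,0,0.004],[0,0,0,0,0,0.008],[0,0,0,0,0,0.012],[0,0,0,0,0,0.016],[0,0,0,0,0,0.02],[0,0,0,0,0,0.02],[0,0,0,0,0,0.02],[0,0,0,0,0,0.02]])

```text
time: 19.35
position: [0.4982, -0.1435, 0.16]
tool_rot: [-0.0, -0.057, 0.998, -0.0]
contact_force: [1.4, -1.4, -13.2]
grip_width: 0.012
gripper_force: 24.5
```

```bash
python3 -c "
from h import *
st()"
```

```text
t 19.35 P [ 0.4982 -0.1435  0.16  ] yang 96.53 tilt [-0.0001 -0.0002] F [  1.39  -1.45 -13.22] M [-0.588 -0.061 -0.034] w 0.01198575085346762 24.471818804740906 q [ 0.11 -0.17 -0.29  0.   -1.46 -1.57]
```

Call:
drive_tool(commands=[[0,0,0,0,0,0.003],[0,0,0,0,0,0.006],[0,0,0,0,0,0.009],[0,0,0,0,0,0.012],[0,0,0,0,0,0.015],[0,0,0,0,0,0.015],[0,0,0,0,0,0.015],[0,0,0,0,0,0.015]])

```text
time: 20.35
position: [0.4982, -0.1436, 0.16]
tool_rot: [-0.0, -0.045, 0.999, -0.0]
contact_force: [-0.4, -1.9, -11.1]
grip_width: 0.012
gripper_force: 24.5
```

```bash
python3 -c "
from h import *
st()
im=vision.snapshot('wrist');cv2.imwrite('pics/w5.png',np.hstack([cv2.resize(im[180:380,220:400],None,fx=3,fy=3,interpolation=2)]))"
```

```text
t 20.35 P [ 0.4982 -0.1436  0.16  ] yang 95.18 tilt [-0.0001 -0.0002] F [ -0.41  -1.95 -11.13] M [-0.909 -0.075  0.028] w 0.012027376353170003 24.46593314409256 q [ 0.11 -0.17 -0.29  0.   -1.46 -1.59]
```

View pics/w5.png

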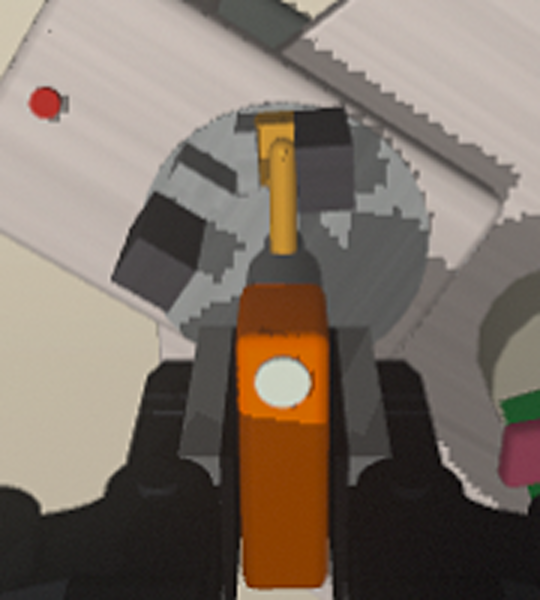

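The lug (columns 270–297) now sits right up against the stop's wall (col 297), over the yellow notch floor (257–297, middle 277), so the notch middle is about 0.05 rad back. I'll back off to the middle and lower gently.

Call:
drive_tool(commands=[[0,-0.001,0,0,0,-0.01],[0,-0.002,0,0,0,-0.02],[0,-0.002,0,0,0,-0.027],[0,-0.002,0.006,0,0,-0.027],[0,-0.002,0.013,0,0,-0.027],[0,-0.002,0.02,0,0,-0.027],[0,-0.002,0.026,0,0,-0.027],[0,-0.002,0.03,0,0,-0.027]])

```text
time: 21.4
position: [0.4983, -0.1437, 0.1556]
tool_rot: [0.0, -0.066, 0.998, -0.0]
contact_force: [-1.2, 0.4, -11.4]
grip_width: 0.0118
gripper_force: 24.6
```

```bash
python3 -c "
from h import *
st()"
```

```text
t 21.4 P [ 0.4983 -0.1437  0.1556] yang 97.62 tilt [0.0002 0.    ] F [ -1.25   0.42 -11.39] M [ 0.249  0.325 -0.042] w 0.01179270347167041 24.622037708759308 q [ 0.11 -0.17 -0.29  0.   -1.45 -1.55]
```

Call:
drive_tool(commands=[[0,0,0.004,0,0,0],[0,0,0.008,0,0,0],[0,0,0.012,0,0,0],[0,0,0.016,0,0,0],[0,0,0.018,0,0,0],[0,0,0.018,0,0,0],[0,0,0.018,0,0,0],[0,0,0.018,0,0,0]])

```text
time: 22.4
position: [0.4984, -0.1438, 0.1531]
tool_rot: [0.0, -0.066, 0.998, -0.0]
contact_force: [-2.0, 1.4, -6.9]
grip_width: 0.0119
gripper_force: 24.9
```

```bash
python3 -c "
from h import *
st()"
```

```text
t 22.4 P [ 0.4984 -0.1438  0.1531] yang 97.61 tilt [ 0.0004 -0.0002] F [-1.99  1.4  -6.89] M [0.651 0.6   0.013] w 0.011932846310982103 24.916386008262634 q [ 0.11 -0.17 -0.3   0.   -1.44 -1.55]
```

Call:
drive_tool(commands=[[0,0,0.003,0,0,0],[0,0,0.006,0,0,0],[0,0,0.008,0,0,0],[0,0,0.008,0,0,0],[0,0,0.008,0,0,0],[0,0,0.008,0,0,0],[0,0,0.008,0,0,0],[0,0,0.008,0,0,0]])

```text
time: 23.4
position: [0.4985, -0.1439, 0.1528]
tool_rot: [0.001, -0.066, 0.998, -0.0]
contact_force: [-4.6, 3.0, -0.9]
grip_width: 0.0122
gripper_force: 25.5
```

```bash
python3 -c "
from h import *
st()"
```

```text
t 23.4 P [ 0.4985 -0.1439  0.1528] yang 97.62 tilt [ 0.0012 -0.0005] F [-4.64  3.04 -0.87] M [1.184 1.416 0.03 ] w 0.012201688170492619 25.51853656768799 q [ 0.11 -0.17 -0.3   0.   -1.44 -1.55]
```

It's resting on the notch floor (8.7 mm, spring load gone). Letting go.

Call:
drive_tool(commands=[[0,0,0,0,0,0],[0,0,0,0,0,0],[0,0,0,0,0,0],[0,0,0,0,0,0],[0,0,0,0,0,0],[0,0,0,0,0,0],[0,0,0,0,0,0],[0,0,0,0,0,0]], claw=36)

```text
time: 24.4
position: [0.4983, -0.1438, 0.1516]
tool_rot: [-0.0, -0.066, 0.998, -0.0]
contact_force: [-0.7, -0.1, 0.2]
grip_width: 0.0361
gripper_force: 0.0
```

```bash
python3 - <<'E'
from fit import *
st(); W=[]
for n in("side","top"):
    im=vision.snapshot(n);cv2.imwrite(f'pics/{n}2.png',im); W.append((vision.camera_info(n),im))
c=vision.camera_info('wrist');im=vision.snapshot('wrist');cv2.imwrite('pics/w6.png',im); W.append((c,im))
for v in([W[0],W[2]],[W[2]]):
    x,f=fit(box,[.498,-.1435,.149,-.475-.96],3,14,[.004,.004,.004,.05],v); print(np.round(x,4),f)
# post from all stills
for z in(.07,):
  b=[blob(I,100,135,bx,90) for I,bx in((cv2.imread('pics/side0.png'),(315,275,340,315)),(cv2.imread('pics/w1.png'),(80,190,130,220)))]
  print([k[0] for k in b],[k[1] for k in b]); print(tri([(V[2][0],b[0][0]),(V[0][0],b[1][0])],(.61,-.09,.06)))
E
```

```text
t 24.4 P [ 0.4983 -0.1438  0.1516] yang 97.61 tilt [-0.     -0.0001] F [-0.74 -0.1   0.24] M [-0.049  0.017 -0.042] w 0.036064542450731596 0.0 q [ 0.11 -0.17 -0.3   0.   -1.44 -1.55]
[ 0.4972 -0.144   0.1474 -1.4433] 0.33170690681229636
[ 0.5009 -0.1435  0.1432 -1.4429] 0.027464070838913446
[array([327.13333333, 293.99047619]), array([103.51488616, 205.43082312])] [array([323, 282,  10,  25, 210], dtype=int32), array([ 85, 193,  40,  26, 571], dtype=int32)]
(array([ 0.61539328, -0.08743748,  0.06383492]), np.float64(1.093811691462065))
```

Call:
drive_tool(commands=[[0,0,-0.02,0,0,0],[0,0,-0.07,0,0,0],[0,0,-0.15,0,0,0],[0,0,-0.23,0,0,0],[0,0,-0.31,0,0,0],[0,0,-0.37,0,0,0],[0,0,-0.41,0,0,0],[0,0,-0.42,0,0,0]])

```text
time: 25.55
position: [0.4984, -0.1437, 0.2149]
tool_rot: [0.0, -0.066, 0.998, -0.0]
contact_force: [-0.4, -0.5, 0.6]
grip_width: 0.0359
gripper_force: 0.0
```

```bash
python3 - <<'E'
from fit import *
st();plan((.615,-.0874,.2),76.1)
c=vision.camera_info('side');im=vision.snapshot('side');cw=vision.camera_info('wrist');iw=vision.snapshot('wrist');cv2.imwrite('pics/w7.png',iw)
for k in(0,.009):print(k,proj(c,np.array([.498,-.1437,.14+k])))
x,f=fit(box,[.498,-.1437,.149,-1.443],3,14,[.004,.004,.004,.05],[(c,im),(cw,iw)]);print(np.round(x,4),f)
E
```

```text
t 25.55 P [ 0.4984 -0.1437  0.2149] yang 97.61 tilt [ 0.0002 -0.    ] F [-0.41 -0.5   0.59] M [ 0.027  0.037 -0.009] w 0.03594140828096869 0.0 q [ 0.11 -0.18 -0.19  0.   -1.56 -1.55]
alts [[-0.     0.     0.239]
 [-0.    -0.    -1.761]]
row [-0.821  0.269  0.099] [-0.     0.     0.239]
0 [267.26563139 293.19877257]
0.009 [267.00717306 288.32847652]
[ 0.4976 -0.1439  0.148  -1.4343] 0.05885527678159569
```

Parked: knob fit at z=0.148 (+8.7 mm), turned about 0.96 rad. On to the post.

Call:
drive_tool(commands=[[-0.06,0.02,0,0,0,0.02],[-0.17,0.06,0,0,0,0.06],[-0.3,0.1,0,0,0,0.1],[-0.44,0.15,0,0,0,0.14],[-0.58,0.2,0.02,0,0,0.18],[-0.7,0.24,0.06,0,0,0.21],[-0.79,0.265,0.09,0,0,0.235],[-0.82,0.27,0.1,0,0,0.24]])

```text
time: 26.65
position: [0.6149, -0.087, 0.1982]
tool_rot: [-0.001, 0.122, 0.993, -0.0]
contact_force: [-0.9, -0.4, -0.2]
grip_width: 0.0359
gripper_force: 0.0
```

```bash
python3 - <<'E'
from fit import *
st();c=vision.camera_info('wrist');im=vision.snapshot('wrist');cv2.imwrite('pics/w8.png',im)
print(proj(c,np.array([.615,-.0874,.085])))
b=blob(im,100,135,(200,150,420,330),90);print(b)
W=[(c,im),V[0],V[2]]
x,f=fit(cyl,[.615,-.0874,.07],100,135,[.004,.004,.004],W);print(np.round(x,4),f)
x,f=fit(cyl,[.615,-.0874,.07],100,135,[.004,.004,.004],W[:1]);print(np.round(x,4),f)
plan((.615,-.0874,.073),76.1)
E
```

```text
t 26.65 P [ 0.6149 -0.087   0.1982] yang 76.03 tilt [-0.0022 -0.0002] F [-0.85 -0.41 -0.25] M [-0.018 -0.001  0.016] w 0.035948860410519444 0.0 q [ 0.18  0.1   0.05 -0.   -1.52 -2.  ]
[313.56945649 240.99263485]
(array([314.5025641 , 232.94188034]), array([305, 216,  20,  34, 585], dtype=int32), ((314.5, 232.5), (33.0, 19.0), 90.0))
[ 0.614  -0.0867  0.0695] 0.28434936711541614
[ 0.6579 -0.0977 -0.0451] 0.35246403428221607
alts [[-0.000e+00 -1.000e-03 -1.000e-03]
 [-2.000e-03  1.000e-03  1.999e+00]]
row [-0.002 -0.001  0.835] [-0.    -0.001 -0.001]
```

```bash
python3 - <<'E'
from h import *
c=vision.camera_info('wrist')
for d in(-.004,0,.004):
    ax=np.array([.5371,-.0681]);u=np.array([.97,-.24]);p=ax+u*(.08+d)
    print(d,[np.round([proj(c,np.array([*(p+s*.008*u),z])) for s in(-1,1)],1).tolist() for z in(.04,.085)])
E
```

```text
-0.004 [[[313.8, 208.8], [313.8, 227.4]], [[313.6, 224.1], [313.7, 245.6]]]
0 [[[313.8, 213.5], [313.8, 231.9]], [[313.6, 229.6], [313.7, 250.8]]]
0.004 [[[313.8, 218.2], [313.8, 236.4]], [[313.7, 235.0], [313.7, 256.0]]]
```

Call:
drive_tool(commands=[[0,0,0.07,0,0,0],[0,0,0.2,0,0,0],[0,0,0.36,0,0,0],[0,0,0.52,0,0,0],[0,0,0.66,0,0,0],[0,0,0.77,0,0,0],[0,0,0.82,0,0,0],[0,0,0.825,0,0,0]], claw=32)

```text
time: 27.7
position: [0.6147, -0.0875, 0.0756]
tool_rot: [-0.0, 0.122, 0.993, -0.0]
contact_force: [-0.7, -0.4, 0.0]
grip_width: 0.0321
gripper_force: 0.0
```

```bash
python3 - <<'E'
from h import *
st()
A=np.array([.5371,-.0681]); o=r.get_obs(); P=o['position']; q=o["tool_rot"]; M=R.from_quat([q[1],q[2],q[3],q[0]])
d=P[:2]-A; print(np.hypot(*d),np.degrees(np.arctan2(d[1],d[0])))
for a in np.radians([5,10,15,20,25,30,35,40]):
    c,s=np.cos(a),np.sin(a); Q=A+[c*d[0]-s*d[1],s*d[0]+c*d[1]]
    print(np.round(M.inv().apply([*(Q-P[:2]),0])/.15,3),round(-a/(np.pi/2),3))
E
```

```text
t 27.7 P [ 0.6147 -0.0875  0.0756] yang 76.01 tilt [-0.0005 -0.0003] F [-0.69 -0.38  0.04] M [-0.019  0.015 -0.035] w 0.03213443587362012 0.0 q [ 0.18  0.15 -0.13  0.   -1.3  -2.  ]
0.07995345594514075 -14.023183621395928
[ 0.002  0.046 -0.   ] -0.056
[ 0.008  0.093 -0.   ] -0.111
[ 0.018  0.138 -0.   ] -0.167
[ 0.032  0.182 -0.   ] -0.222
[ 0.05   0.225 -0.   ] -0.278
[ 0.071  0.267 -0.   ] -0.333
[ 0.096  0.306 -0.   ] -0.389
[ 0.125  0.343 -0.   ] -0.444
```

Call:
drive_tool(commands=[[0.001,0.028,0,0,0,-0.033],[0.006,0.075,0,0,0,-0.089],[0.014,0.12,0,0,0,-0.144],[0.026,0.165,0,0,0,-0.2],[0.042,0.208,0,0,0,-0.256],[0.06,0.247,0,0,0,-0.306],[0.08,0.281,0,0,0,-0.355],[0.096,0.306,0,0,0,-0.389]])

```text
time: 28.7
position: [0.6123, -0.0396, 0.077]
tool_rot: [0.001, -0.183, 0.983, -0.0]
contact_force: [-0.8, -2.4, 0.5]
grip_width: 0.0322
gripper_force: 0.8
```

```bash
python3 - <<'E'
from h import *
st()
im=vision.snapshot('top');c=vision.camera_info('top')
try:
    b=blob(im,105,130,(300,180,420,300),90);p=onz(c,b[0],.08);print(p,np.degrees(np.arctan2(p[1]+.0681,p[0]-.5371))+13.9)
except Exception as e: print(e)
E
```

```text
t 28.7 P [ 0.6123 -0.0396  0.077 ] yang 111.13 tilt [ 0.0013 -0.0006] F [-0.81 -2.38  0.46] M [-0.64   0.195 -0.052] w 0.03217500086955852 0.7747350633144379 q [ 0.26  0.13 -0.15  0.   -1.3  -1.46]
attempt to get argmax of an empty sequence
```

Call:
drive_tool(commands=[[0.001,0.028,0,0,0,-0.033],[0.006,0.075,0,0,0,-0.089],[0.014,0.12,0,0,0,-0.144],[0.024,0.157,0,0,0,-0.19],[0.034,0.187,0,0,0,-0.228],[0.044,0.212,0,0,0,-0.26],[0.052,0.229,0,0,0,-0.283],[0.056,0.238,0,0,0,-0.295]])

```text
time: 29.75
position: [0.5919, -0.009, 0.0768]
tool_rot: [0.001, -0.404, 0.915, -0.0]
contact_force: [1.2, -1.7, 1.9]
grip_width: 0.0324
gripper_force: 0.8
```

```bash
python3 - <<'E'
from h import *
st(); P=r.get_obs()['position'];d=P[:2]-[.5371,-.0681];print(np.hypot(*d),np.degrees(np.arctan2(d[1],d[0])))
E
```

```text
t 29.75 P [ 0.5919 -0.009   0.0768] yang 137.6 tilt [ 0.0018 -0.0001] F [ 1.2  -1.69  1.88] M [-0.33  -0.374  0.03 ] w 0.03243890198690971 0.8072083443403244 q [ 0.32  0.07 -0.21  0.   -1.29 -1.06]
0.08053395764847633 47.15904356409919
```

Call:
drive_tool(commands=[[0,0.015,0,0,0,-0.018],[0.001,0.03,0,0,0,-0.036],[0.003,0.045,0,0,0,-0.054],[0.004,0.06,0,0,0,-0.072],[0.006,0.075,0,0,0,-0.09],[0.008,0.088,0,0,0,-0.105],[0.009,0.097,0,0,0,-0.116],[0.01,0.102,0,0,0,-0.122]])

```text
time: 30.75
position: [0.5789, 0.0003, 0.0758]
tool_rot: [-0.0, -0.489, 0.872, -0.0]
contact_force: [1.6, 0.1, 1.1]
grip_width: 0.032
gripper_force: 0.9
```

```bash
python3 - <<'E'
from h import *
st(); P=r.get_obs()['position'];d=P[:2]-[.5371,-.0681];print(np.hypot(*d),np.degrees(np.arctan2(d[1],d[0])))
E
```

```text
t 30.75 P [5.789e-01 3.000e-04 7.580e-02] yang 148.59 tilt [-0.     -0.0001] F [1.62 0.06 1.08] M [-0.069 -0.697  0.074] w 0.03195319868323712 0.8738597296178341 q [ 0.35  0.04 -0.24  0.   -1.29 -0.89]
0.08014501528905185 58.53612226922619
```

Call:
drive_tool(commands=[[0,0.004,0,0,0,-0.004],[0,0.008,0,0,0,-0.008],[0,0.012,0,0,0,-0.014],[0,0.016,0,0,0,-0.018],[0,0.02,0,0,0,-0.022],[0,0.023,0,0,0,-0.022],[0,0.023,0,0,0,-0.022],[0,0.023,0,0,0,-0.022]])

```text
time: 31.75
position: [0.5759, 0.0019, 0.0757]
tool_rot: [-0.0, -0.504, 0.864, 0.0]
contact_force: [2.6, -0.2, 0.9]
grip_width: 0.0321
gripper_force: 0.7
```

```bash
python3 - <<'E'
from h import *
st(); P=r.get_obs()['position'];d=P[:2]-[.5371,-.0681];print(np.hypot(*d),np.degrees(np.arctan2(d[1],d[0])))
E
```

```text
t 31.75 P [0.5759 0.0019 0.0757] yang 150.53 tilt [-0.0004 -0.0002] F [ 2.62 -0.17  0.94] M [ 0.061 -0.568  0.045] w 0.032113292738051705 0.6850556842982769 q [ 0.35  0.03 -0.25  0.   -1.29 -0.87]
0.0800832487935923 60.997574670217816
```

Still only about 2.6 N, so it isn't at the stop yet; a bit further.

Call:
drive_tool(commands=[[0,0.004,0,0,0,-0.004],[0,0.008,0,0,0,-0.008],[0,0.012,0,0,0,-0.014],[0,0.016,0,0,0,-0.018],[0,0.02,0,0,0,-0.022],[0,0.02,0,0,0,-0.022],[0,0.02,0,0,0,-0.022],[0,0.02,0,0,0,-0.022]])

```text
time: 32.75
position: [0.5747, 0.0023, 0.0758]
tool_rot: [0.001, -0.519, 0.855, -0.001]
contact_force: [11.3, -6.0, -4.6]
grip_width: 0.0322
gripper_force: 6.1
```

```bash
python3 - <<'E'
from h import *
st(); P=r.get_obs()['position'];d=P[:2]-[.5371,-.0681];print(np.hypot(*d),np.degrees(np.arctan2(d[1],d[0])))
E
```

```text
t 32.75 P [0.5747 0.0023 0.0758] yang 152.49 tilt [ 0.0027 -0.0017] F [11.28 -6.03 -4.57] M [-1.906 -3.409  0.066] w 0.03222726372767274 6.085640788078308 q [ 0.35  0.02 -0.26  0.   -1.29 -0.84]
0.07978917706807473 61.9013541243209
```

End stop met (13 N). Backing off to mid-gap, then rising clear.

Call:
drive_tool(commands=[[0,-0.015,0,0,0,0],[0,-0.035,0,0,0,0],[0,-0.055,0,0,0,0],[0,-0.065,0,0,0,0],[0,-0.065,-0.04,0,0,0],[0,-0.065,-0.12,0,0,0],[0,-0.065,-0.22,0,0,0],[0,-0.065,-0.3,0,0,0]])

```text
time: 33.75
position: [0.5825, -0.001, 0.1228]
tool_rot: [0.001, -0.519, 0.855, -0.0]
contact_force: [0.2, 0.2, -0.6]
grip_width: 0.0322
gripper_force: 0.0
```

Call:
drive_tool(commands=[[0,0,-0.1,0,0,0],[0,0,-0.25,0,0,0],[0,0,-0.4,0,0,0],[0,0,-0.55,0,0,0],[0,0,-0.7,0,0,0],[0,0,-0.8,0,0,0],[0,0,-0.85,0,0,0],[0,0,-0.85,0,0,0]])

```text
time: 34.75
position: [0.5821, -0.0009, 0.2485]
tool_rot: [0.0, -0.519, 0.855, 0.0]
contact_force: [0.1, -0.4, -0.5]
grip_width: 0.0319
gripper_force: 0.0
```

```bash
python3 - <<'E'
from fit import *
st()
c=vision.camera_info('side');im=vision.snapshot('side')
cw=vision.camera_info('wrist');iw=vision.snapshot('wrist')
b0=blob(cv2.imread('pics/side0.png'),100,135,(315,275,340,315),90)
for nm,C,I,bx in(("side",c,im,(250,220,345,300)),("wrist",cw,iw,(200,100,420,400))):
    try:
        b=blob(I,105,130,bx,120);p=onz(C,b[0],.063);print(nm,b[0],b[1],p,np.radians(np.degrees(np.arctan2(p[1]+.0681,p[0]-.5371))+13.9))
    except Exception as e: print(nm,e)
x,f=fit(box,[.498,-.1437,.149,-1.443],3,14,[.004,.004,.004,.05],[(c,im)]);print(np.round(x,4),f)
b=blob(im,3,14,(250,265,285,315));print(b[0],b[1])
E
```

```text
t 34.75 P [ 0.5821 -0.0009  0.2485] yang 152.51 tilt [0.0002 0.0001] F [ 0.14 -0.44 -0.49] M [ 0.015 -0.03   0.015] w 0.03194438733325508 0.0 q [ 0.34 -0.01  0.03 -0.   -1.61 -0.82]
side [294.56804734 268.24260355] [291 258   8  23 169] [ 0.58164813 -0.0023618 ] 1.2178224864001432
wrist [313.78701299 215.35064935] [306 202  17  27 385] [ 0.58330986 -0.00158998] 1.206182777487355
[ 0.4975 -0.1431  0.1473 -1.4108] 0.03797810514934452
[266.68169761 289.27320955] [252 278  31  22 377]
```

The disc is at about 1.2 rad and the knob is parked at +8.7 mm. Nothing is being touched, so I'm handing in.

```bash
python3 -c "
from rig import r
print(r.finish_job())"
```

```text
the job is handed in; nothing more can be done
None
```

The job is handed in: the plunger is parked in the rest notch (about 8.7 mm up, about 0.96 rad round), the disc is at its end stop (about 1.2 rad), and the arm is clear. I never went near the tumbler, glue bottle or tray, though I did not re-measure them at the end; no verdict came back.

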